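# Tip an enclosure back and slide a carrying plate under it

### The arm

A 6-joint arm with a two-finger parallel gripper is mounted at the origin on the work surface. World frame = base frame: x ahead of the robot, y to its left, z up, the work surface at z = 0. Lengths are in mm, angles in rad, forces in N, time in s.
With the tool pointing down it reaches from about 275 to 750 mm from the base axis. Payload 10.2 kg.
Tool frame: the origin (TCP) lies between the finger pads; the fingertips stand 22 mm ahead of it and the grasp point (between the pads) lies 3 mm ahead of it (ctrl.nose_length is the distance from the TCP to the fingertips, in mm); y points along the fingers, z is the direction in which the jaws open and shut, and the axes are right-handed (so a half turn about y gives the same grasp; the last joint's range is limited). The gripper opens to 85 mm and grips with 20 to 120 N. Pads are 22 mm wide; open, the fingers measure 114 mm over their backs; the gripper's body (76 mm by 85 mm) begins 54 mm behind the grasp point. The pads swing forward as they close: fully open they stand 13 mm farther back than shut.
Start: joints at [1.106, 0.313, 1.498, -0, 1.331, -0.223], TCP at [125.724, 509.73, 253.294] pointing down, gripper open.
Joint ranges: [-2.94, 2.94], [-0.97, 2.17], [0.19, 2.56], [-1.23, 4.37], [0.02, 3.11], [-2.88, 2.88]. Speed limits (rad/s): [2.39, 2.39, 3.01, 3.14, 3.14, 3.14].

### API

Orientations are given as a unit quaternion [w, x, y, z].
In Python, from rig import ctrl, eyes, models gives the robot as it stands.
- The arm moves only by the shell command python3 -m crank 'ROWS' [FORCE]. ROWS is JSON, a list of rows, each an object with "dp": the shift along the tool's x, y, z in mm, a list of three; "roll": the turn about the tool's y in rad; "gripper": the closure in counts, from 0 (fully open) to 255 (shut). A call has 1 to 10 rows; each row is the pose to reach, as a shift and turn from the pose commanded when the call began, along the tool's axes at that moment; what a row does not reach only later rows make up. A row lasts 1/12 s, in which the tool goes at most 41.7 mm and 7.16 degrees, less where a joint would pass 70% of its speed; a pose out of reach is approached as far as the arm can. A call with a gripper value outside its range is refused whole. The fingers move at their own pace and stop on an object; FORCE is the grip in N (left out, the last holds). Time passes only in rows, so rows that repeat a pose let the fingers close. It gives the time, the measured TCP pose, the force and the opening at its end, in the units of the state.
- ctrl.sense(): the state, without advancing time (a new reading comes with each control period).
- eyes.capture(name): name is "scene" or "top" or "wrist"; returns a dict with "color" (480x640x3 uint8, red, green, blue), "fx", "fy", "cx", "cy" (pixels), "R" (3x3) and "t" (3): a world point X has camera coordinates R X + t. Camera axes: x right, y down, z forward; pixel columns grow to the right and rows downward; lengths in mm; the calibration is good to about 2 mm. A picture is of the moment at which its call begins. There is no depth.
- ctrl.finish_job(): hands the job in, once; it reports no verdict.
Trained networks look in a picture, given as the dict that the camera call returned (one of the last four; its "shot" number tells which), for a name from the list of things; names that differ only in an ending like _2 or _b are one class to them, and where a whole thing is asked for, a point or a joint stands for the part that bears it (a point fixed in the world has none). Each returns a list of dicts, best first, with "confidence" (0 to 1); they miss things now and then, are a little off and sometimes report something else, mostly with a low value. They report only what shows in the picture. A call takes as long as a camera call.
- models.spot_in(picture, label): "extent" ([centre column, centre row, width, height] in pixels, round what is visible of it).
- models.spot_point(picture, label): "centre" ([column, row] in pixels: a listed point, or the origin of a listed thing).
The state is a dict: "time_s": time; "joints": joint angles; "dq": joint speeds; "tau": joint torques, N m; "eef_pos": TCP position; "ee_rot": TCP orientation; "force": force on the tool from outside, world axes, zero at the start; "wrist_torque": the same for the moment, N m; "grip_width": opening from 0.0 (shut) to 1.0 (fully open).
Only numpy, scipy, OpenCV 4.12 (cv2) and the standard library are available. Lean on these libraries where they do the work, as an engineer would, in place of code of your own. Each camera call takes 0.05 s, during which the arm holds its last target. There are 200 camera calls.

### The job

Tip the steel enclosure back on its rear bottom edge, without lifting it off the table, until it leans by itself on the sloping rest and let go of it; then slide the carrying plate, tip first, centred and straight under its raised front to well past the middle of its depth. Then bring the enclosure gently forward again (no flopping down) so that it stands level on the plate, and leave both there; do not disturb the sander, the bracket or the channel offcut.

Things in the scene. Friction and masses are not known exactly. Their poses are not given: they have to be found in the camera images.
- case: Closed grey sheet-steel enclosure, 75 mm deep (x), 100 wide (y), 140 tall, 0.6 to 0.9 kg; a flat lug stands on its top. Origin: centre of the underside; z up, x to its front (the face with the door), away from the rest. Leaning back carries its top towards -x (negative pitch about y). Centre of mass about 75 mm up in its middle: it balances at about 27 degrees of lean.
- case_heel (a point): Middle of the enclosure's rear bottom edge, 37.5 mm behind its origin; the edge to tip about
- case_lug (a point): Grip point in the flat steel lug upright in the middle of the enclosure's top, 168 mm above the underside; the lug is 14 mm thick (enclosure's x), 60 mm wide (y) and reaches from 140 to 185 mm above the underside
- rest: Fixed rest behind the enclosure: a flat steel slope 90 mm wide (y), 110 long, leaning back 36 degrees from vertical, top edge 90 mm high; struts reach 125 mm back. Origin: middle of its foot line on the table; x to the front, where the enclosure stands square, 3 to 8 mm off the foot line. Tipped back, the enclosure stays on the slope at 0.6 to 0.7 rad, its front edge some 43 mm up.
- plate: Loose steel carrying plate flat on the table in front of the enclosure, 150 mm long (x), 80 wide (y), 6 thick, 0.6 kg. Its rear (+x) part bears an upright rib as handle. Origin: centre of the underside; z up; the plain tip points to -x, roughly towards the enclosure. Slid in straight, its x axis is parallel to the enclosure's x.
- plate_tip (a point): Middle of the plate's tip edge at its underside, 75 mm to -x of its centre
- plate_rib (a point): Point in the plate's rib, 35 mm above the plate's underside, 40 mm to +x of its centre; the rib is 60 mm long (plate's x), 16 mm thick (y), its top 56 mm above the underside
- sander: Bystander: round hand sander, 110 mm across and 101 mm tall, with a short side spout; origin at the centre of its underside
- bracket: Bystander: welded bracket of two steel bars with two cross strips and four studs, 162 by 150 by 40 mm; origin at the centre of its underside
- offcut: Bystander: offcut of steel U channel lying open side up, 40 by 130 by 40 mm; origin at the centre of its underside

How it is judged:
By the outcome, as a careful person would: the job done as asked, in the order asked, and still so for the second after the job is handed in, with the robot touching nothing.
It also fails if it takes over 72 s, if anything falls off the work surface, if the arm or the gripper's body presses on something with over 40 N, if the wrist force passes 120 N, or if a joint passes its speed limit or range.

## Working session

There is one attempt and no reset: what is moved stays moved. The work goes in short steps, Python scripts to look and compute and a shell command to move; the robot and the scene stay as the last step left them, time stands still between calls to the robot, and variables do not carry over. Pictures are saved under pics/ and viewed, about 8 in all and at most 12, crops included, and the job is handed in when it is done.

```bash
ls; mkdir -p pics
cat > h.py <<'E'
from rig import ctrl, eyes, models
import numpy as np, cv2
from scipy.spatial.transform import Rotation as Ro
def ray(p,uv):
    R=np.array(p["R"]);t=np.array(p["t"]).ravel()
    d=R.T@np.array([(uv[0]-p["cx"])/p["fx"],(uv[1]-p["cy"])/p["fy"],1]); return -R.T@t,d/np.linalg.norm(d)
def atz(p,uv,z):
    c,d=ray(p,uv); return c+d*(z-c[2])/d[2]
def proj(p,X):
    q=np.array(p["R"])@np.array(X)+np.array(p["t"]).ravel(); return [p["fx"]*q[0]/q[2]+p["cx"],p["fy"]*q[1]/q[2]+p["cy"]]
def tri(rs):
    A=np.zeros((3,3));b=np.zeros(3)
    for c,d in rs:
        P=np.eye(3)-np.outer(d,d);A+=P;b+=P@c
    return np.linalg.solve(A,b)
def save(p,n): cv2.imwrite("pics/"+n,cv2.cvtColor(p["color"],cv2.COLOR_RGB2BGR))
def tool():
    s=ctrl.sense();q=s["ee_rot"]; return np.array(s["eef_pos"]),Ro.from_quat([q[1],q[2],q[3],q[0]]).as_matrix(),s
E
python3 - <<'E'
from h import *
H=dict(case=0,case_heel=0,case_lug=168,rest=0,plate=0,plate_tip=0,plate_rib=35,sander=0,bracket=0,offcut=0)
P={n:eyes.capture(n) for n in("scene","top")}
for n in P: save(P[n],n+"0.png")
np.set_printoptions(precision=1,suppress=True)
for k,z in H.items():
    rs=[]
    for n in P:
        r=models.spot_point(P[n],k)
        for x in r[:2]: print(k,n,round(x["confidence"],2),np.array(x["centre"]),atz(P[n],x["centre"],z))
        if r: rs.append(ray(P[n],r[0]["centre"]))
    if len(rs)==2: print("   tri",tri(rs))
p,R,s=tool(); print(p,R,s)
E
```

```text
pics
case scene 0.72 [263.  296.8] [552.1  29.6   0. ]
case scene 0.46 [191.5 355.2] [ 577.  -153.2    0. ]
case top 0.9 [360.3 259.4] [557.8  29.5   0. ]
   tri [556.6  28.5   4.3]
case_heel top 0.95 [345.  265.4] [543.1  64.3   0. ]
case_heel top 0.67 [363.3 257.1] [563.2  22.7   0. ]
case_lug scene 0.77 [256.7 231.1] [551.   27.5 168. ]
case_lug top 0.85 [364.  259.1] [553.3  34.7 168. ]
   tri [551.2  31.7 165.9]
rest top 0.35 [406.7 248.3] [586.  -76.5   0. ]
plate scene 0.66 [193.1 356.7] [ 581.7 -152.9    0. ]
plate scene 0.33 [410.7 234.7] [628.  397.1   0. ]
plate top 0.86 [438.  251.5] [ 580.5 -148.5    0. ]
   tri [ 579.9 -150.6   -3.7]
plate_tip scene 0.68 [230.  332.2] [580.8 -72.    0. ]
plate_tip top 0.71 [409.  248.5] [585.7 -81.8   0. ]
   tri [586.7 -78.2  10.2]
plate_rib scene 0.7 [164.2 349.6] [ 561.6 -192.1   35. ]
plate_rib top 0.61 [464.5 256.6] [ 569.  -200.9   35. ]
   tri [ 569.4 -196.6   46.2]
sander scene 0.77 [359.9 195. ] [444.6 426.2   0. ]
sander top 0.63 [188.  303.5] [446.9 420.8   0. ]
   tri [447.8 420.7   4.2]
bracket scene 0.6 [409.3 237. ] [631.  388.4   0. ]
bracket top 0.74 [201.6 225. ] [627.5 396.5   0. ]
   tri [627.1 396.9  -7.1]
offcut scene 0.55 [373.3 301.6] [708.6 180.5   0. ]
offcut top 0.84 [295.4 187.9] [719.1 183.    0. ]
offcut top 0.59 [440.  251.1] [ 581.6 -153.1    0. ]
   tri [714.9 179.6   6. ]
[125.7 509.7 253.3] [[ 1.   0.   0.2]
 [-0.2  0.   1. ]
 [-0.  -1.   0. ]] {'time_s': 1.1, 'joints': array([ 1.1,  0.3,  1.5,  0. ,  1.3, -0.2]), 'dq': array([-0.,  0.,  0.,  0., -0.,  0.]), 'tau': array([  0. , -41.2, -26. ,  -0. ,   0. ,   0. ]), 'eef_pos': array([125.7, 509.7, 253.3]), 'ee_rot': array([ 0.7, -0.7,  0.1, -0.1]), 'force': array([0.4, 0.1, 0.2]), 'wrist_torque': array([-0.,  0.,  0.]), 'grip_width': 1.0010683015193935}
```

Run:
```python
from h import *
a=cv2.imread("pics/scene0.png")[150:420,100:500];b=cv2.imread("pics/top0.png")[150:330,280:520]
b=cv2.resize(b,(400,300)); 
cv2.imwrite("pics/c.png",np.vstack([a,b]))
```

```text
(no output)
```

View pics/c.png

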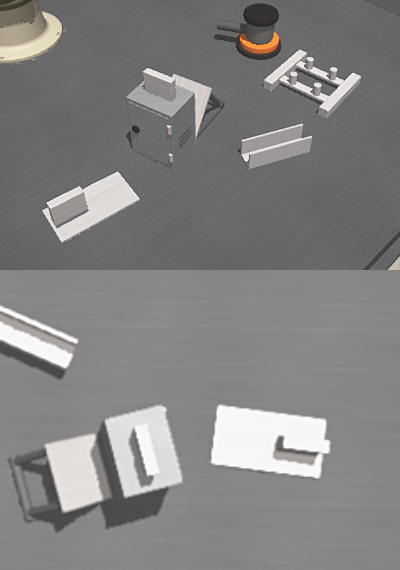

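The pictures show the case with its lug at about (155,80) in the scene crop. Its door faces the plate, and the rest is behind it. The plate's rib is at its far end, and the bystanders are well clear. I'll move above the case for a closer look.

```bash
R='{"dp":[527,-50,-363],"roll":1.06}'; python3 -m crank '[{"dp":[264,-50,-180],"roll":0.5},{"dp":[264,-50,-180],"roll":0.5},{"dp":[264,-50,-180],"roll":0.5},{"dp":[264,-50,-180],"roll":0.5},{"dp":[527,-50,-363],"roll":1.06},{"dp":[527,-50,-363],"roll":1.06},{"dp":[527,-50,-363],"roll":1.06},{"dp":[527,-50,-363],"roll":1.06},{"dp":[527,-50,-363],"roll":1.06},{"dp":[527,-50,-363],"roll":1.06}]' 20
python3 - <<'E'
from h import *
np.set_printoptions(precision=3,suppress=True)
p,R,s=tool(); print(p,np.arctan2(R[1,2],R[0,2]),s["joints"]); print(R.T@(np.array([551,31,300])-p))
E
```

```text
[125.724 509.735 253.317] 1.3290090791182585 [ 1.106  0.313  1.498  0.     1.331 -0.223]
[ 527.533  -46.7   -362.98 ]$[0]: bad value
```

```bash
python3 -m crank '[{"dp":[264,-50,-180],"roll":0.5,"gripper":0},{"dp":[264,-50,-180],"roll":0.5,"gripper":0},{"dp":[264,-50,-180],"roll":0.5,"gripper":0},{"dp":[264,-50,-180],"roll":0.5,"gripper":0},{"dp":[527,-50,-363],"roll":1.06,"gripper":0},{"dp":[527,-50,-363],"roll":1.06,"gripper":0},{"dp":[527,-50,-363],"roll":1.06,"gripper":0},{"dp":[527,-50,-363],"roll":1.06,"gripper":0},{"dp":[527,-50,-363],"roll":1.06,"gripper":0},{"dp":[527,-50,-363],"roll":1.06,"gripper":0}]' 20
python3 - <<'E'
from h import *
np.set_printoptions(precision=3,suppress=True)
p,R,s=tool(); print(p,np.arctan2(R[1,2],R[0,2]),s["joints"]); print(R.T@(np.array([551,31,300])-p))
E
```

```text
time_s: 1.93
eef_pos: [402.0, 198.2, 292.2]
ee_rot: [0.562, -0.562, 0.429, -0.43]
force: [0.8, 0.1, -0.2]
grip_width: 0.997
[401.978 198.21  292.171] 0.26531692881988267 [ 0.196  0.113  1.645  0.     1.384 -0.07 ]
[200.435  -7.769  99.968]
```

```bash
python3 -m crank '[{"dp":[160,-40,80],"roll":0,"gripper":0},{"dp":[160,-40,80],"roll":0,"gripper":0},{"dp":[160,-40,80],"roll":0,"gripper":0},{"dp":[160,-40,80],"roll":0,"gripper":0},{"dp":[160,-40,80],"roll":0,"gripper":0},{"dp":[160,-40,80],"roll":0,"gripper":0},{"dp":[160,-40,80],"roll":0,"gripper":0}]'
python3 - <<'E'
from h import *
np.set_printoptions(precision=3,suppress=True)
p,R,s=tool(); print(p,np.arctan2(R[1,2],R[0,2])); 
w=eyes.capture("wrist"); save(w,"w1.png"); print(ray(w,(320,240)))
for k,z in dict(case_lug=168,case=0,rest=0,case_heel=0,plate=0,plate_tip=0,plate_rib=35).items():
    for x in models.spot_point(w,k)[:2]: print(k,round(x["confidence"],2),np.array(x["centre"]),atz(w,x["centre"],z))
E
```

```text
time_s: 2.52
eef_pos: [520.7, 66.8, 331.4]
ee_rot: [-0.562, 0.562, -0.429, 0.429]
force: [0.0, 0.1, 0.9]
grip_width: 1.001
[520.735  66.769 331.405] 0.2677341279371555
(array([501.473, 141.801, 452.193]), array([ 0.081, -0.3  , -0.95 ]))
case_lug 0.85 [350.3 276.5] [560.185  26.494 168.   ]
case 0.66 [338.7 222.4] [557.267  29.291   0.   ]
case 0.65 [340.2 194.3] [548.547  66.112   0.   ]
rest 0.62 [336.4 190.3] [542.329  69.828   0.   ]
case_heel 0.55 [339.5 197.2] [548.742  62.206   0.   ]
case_heel 0.18 [350.3 273.9] [593.748 -37.889   0.   ]
plate 0.66 [319.7 340.7] [ 581.12  -153.324    0.   ]
plate_tip 0.88 [337.2 299. ] [586.984 -80.142   0.   ]
plate_rib 0.84 [305.9 380.4] [ 573.314 -199.097   35.   ]
```

View pics/w1.png

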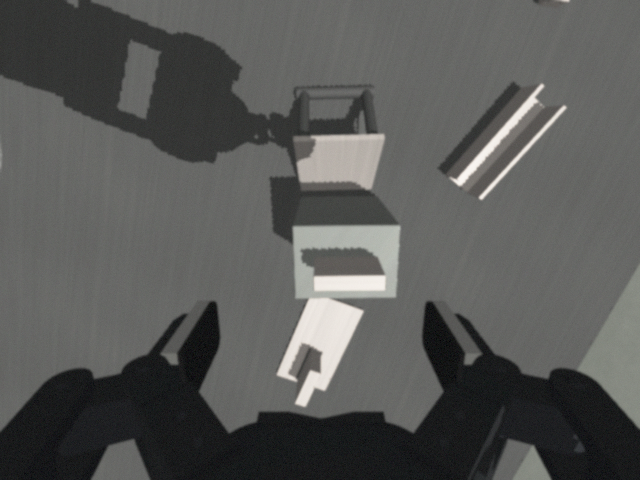

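The wrist view has the case top at about (293-400, 225-297), the lug top at (314-386, 275-291) and the rest's top edge at (293-384, 135). The plate lies skewed at the bottom.

Run:
```python
from h import *
np.set_printoptions(precision=3,suppress=True)
w=eyes.capture("wrist")
g=cv2.cvtColor(w["color"],cv2.COLOR_RGB2GRAY)
def line(z,box,axis):  # strongest gradient per column within box (u0,u1,v0,v1) -> world line angle
    u0,u1,v0,v1=box; G=cv2.GaussianBlur(g,(3,3),0).astype(float)
    pts=[]
    D=np.abs(np.gradient(G,axis=0 if axis=="h" else 1))[v0:v1,u0:u1]
    if axis=="h":
        pts=[(u0+i,v0+D[:,i].argmax()) for i in range(u1-u0)]
    else: pts=[(u0+D[i].argmax(),v0+i) for i in range(v1-v0)]
    X=np.array([atz(w,q,z)[:2] for q in pts]); c=np.median(X,0)
    vx,vy,x0,y0=cv2.fitLine(X.astype(np.float32),cv2.DIST_HUBER,0,.01,.01).ravel()
    return np.array([x0,y0]),np.arctan2(vy,vx), np.array(pts)[[0,-1]]
for n,z,b,a in [("toprear",140,(300,394,218,232),"h"),("topfront",140,(300,312,290,303),"h"),("topL",140,(287,300,232,290),"v"),("topR",140,(393,405,232,290),"v"),("lugfront",185,(318,382,284,298),"h"),("lugrear",185,(318,382,270,280),"h"),("lugL",185,(308,320,278,289),"v"),("lugR",185,(380,392,278,289),"v"),("resttop",89,(300,378,130,140),"h")]:
    c,an,e=line(z,b,a); print(n,c,an,e.ravel())
```

```text
toprear [538.183  60.782] 0.27051902 [300 226 393 225]
topfront [530.191 -18.799] 0.290498 [300 299 311 298]
topL [509.05   16.959] -1.2852213 [292 232 295 289]
topR [604.6    43.449] -1.2906939 [399 232 396 289]
lugfront [552.168  19.06 ] 0.2703706 [318 291 381 297]
lugrear [554.349  33.886] 0.2704076 [318 276 381 276]
lugL [529.11   20.011] -1.2454349 [314 278 314 288]
lugR [586.093  36.564] -1.2447532 [385 278 385 288]
resttop [526.455 140.113] 0.29709113 [300 136 377 134]
```

```bash
python3 -m crank '[{"dp":[48,50,25],"roll":-0.007,"gripper":0},{"dp":[48,50,25],"roll":-0.007,"gripper":0},{"dp":[48,80,25],"roll":-0.007,"gripper":0},{"dp":[48,105,25],"roll":-0.007,"gripper":0},{"dp":[48,130,25],"roll":-0.007,"gripper":0},{"dp":[48,150,25],"roll":-0.007,"gripper":0},{"dp":[48,159,25],"roll":-0.007,"gripper":0},{"dp":[48,159,25],"roll":-0.007,"gripper":0},{"dp":[48,159,25],"roll":-0.007,"gripper":0}]'
python3 - <<'E'
from h import *
p,R,s=tool(); print(p,R[:,0],s["force"])
w=eyes.capture("wrist"); save(w,"w2.png"); S=eyes.capture("scene"); save(S,"s2.png")
a=S["color"][150:420,100:500]; b=cv2.resize(w["color"],(400,300))
cv2.imwrite("pics/c2.png",cv2.cvtColor(np.vstack([a,b]),cv2.COLOR_RGB2BGR))
E
```

```text
time_s: 3.72
eef_pos: [557.8, 27.5, 173.6]
ee_rot: [0.564, -0.564, 0.426, -0.427]
force: [0.0, 0.7, -0.3]
grip_width: 0.998
[557.84631499  27.50686263 173.57542827] [ 2.72701865e-01 -9.62098516e-01  3.70537740e-04] [ 0.01631917  0.72481    -0.28858638]
```

View pics/c2.png

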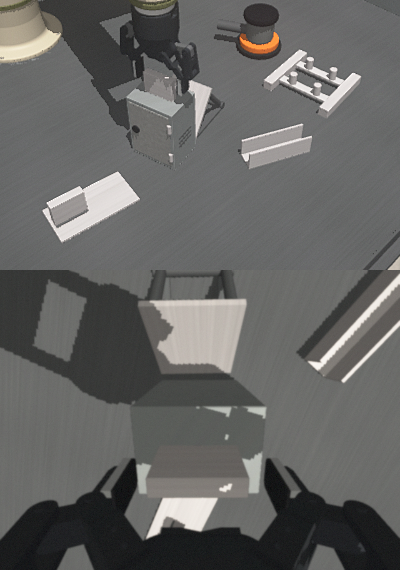

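The jaws straddle the lug about evenly: lug at 147-248 in the lower crop, pads at about 125 and 275. I'll close gently.

```bash
python3 -m crank '[{"dp":[0,0,0],"roll":0,"gripper":110},{"dp":[0,0,0],"roll":0,"gripper":110},{"dp":[0,0,0],"roll":0,"gripper":110},{"dp":[0,0,0],"roll":0,"gripper":110},{"dp":[0,0,0],"roll":0,"gripper":110},{"dp":[0,0,0],"roll":0,"gripper":110},{"dp":[0,0,0],"roll":0,"gripper":110},{"dp":[0,0,0],"roll":0,"gripper":110}]' 20
python3 - <<'E'
import numpy as np
g=170.5-0
for t in np.arange(0,.73,.05):
    print(round(t,2),round(37.5*np.cos(t)-g*np.sin(t)-37.5,1),round(37.5*np.sin(t)+g*np.cos(t)-g,1))
E
```

```text
time_s: 4.48
eef_pos: [557.6, 27.4, 173.7]
ee_rot: [0.564, -0.564, 0.426, -0.427]
force: [-2.8, -0.2, 6.4]
grip_width: 0.703
0.0 0.0 0.0
0.05 -8.6 1.7
0.1 -17.2 2.9
0.15 -25.9 3.7
0.2 -34.6 4.1
0.25 -43.3 4.0
0.3 -52.1 3.5
0.35 -60.7 2.5
0.4 -69.4 1.1
0.45 -77.9 -0.7
0.5 -86.3 -2.9
0.55 -94.6 -5.5
0.6 -102.8 -8.6
0.65 -110.8 -12.1
0.7 -118.7 -15.9
```

```bash
python3 -m crank '[{"dp":[-3,0,0],"roll":0,"gripper":110},{"dp":[-6,0,0],"roll":0,"gripper":110},{"dp":[-10,-1,0],"roll":0,"gripper":110},{"dp":[-14,-1,0],"roll":0,"gripper":110},{"dp":[-18,-2,0],"roll":0,"gripper":110},{"dp":[-22,-2,0],"roll":0,"gripper":110},{"dp":[-26,-3,0],"roll":0,"gripper":110},{"dp":[-30,-3,0],"roll":0,"gripper":110},{"dp":[-34,-3,0],"roll":0,"gripper":110},{"dp":[-34,-3,0],"roll":0,"gripper":110}]' 20
python3 - <<'E'
from h import *
w=eyes.capture("wrist"); S=eyes.capture("scene")
a=cv2.resize(S["color"][190:350,170:410],(600,400)); 
cv2.imwrite("pics/c3.png",cv2.cvtColor(a,cv2.COLOR_RGB2BGR))
E
```

```text
time_s: 5.32
eef_pos: [548.0, 60.4, 176.4]
ee_rot: [-0.564, 0.564, -0.426, 0.426]
force: [-4.1, -3.6, 6.9]
grip_width: 0.697
```

View pics/c3.png

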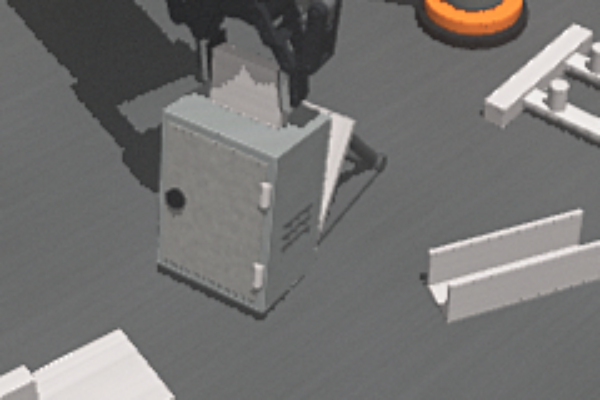

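Tipping is working: the front edge is raised and the rear edge is still on the table. I'll continue along the arc.

```bash
python3 -m crank '[{"dp":[-4,0,0],"roll":0,"gripper":110},{"dp":[-9,0,0],"roll":0,"gripper":110},{"dp":[-13,0,0],"roll":0,"gripper":110},{"dp":[-18,1,0],"roll":0,"gripper":110},{"dp":[-22,1,0],"roll":0,"gripper":110},{"dp":[-26,2,0],"roll":0,"gripper":110},{"dp":[-31,2,0],"roll":0,"gripper":110},{"dp":[-35,3,0],"roll":0,"gripper":110},{"dp":[-40,4,0],"roll":0,"gripper":110},{"dp":[-44,5,0],"roll":0,"gripper":110}]' 20
python3 -m crank '[{"dp":[-4,1,0],"roll":0,"gripper":110},{"dp":[-8,2,0],"roll":0,"gripper":110},{"dp":[-12,3.5,0],"roll":0,"gripper":110},{"dp":[-15,4.5,0],"roll":0,"gripper":110},{"dp":[-18,5.5,0],"roll":0,"gripper":110},{"dp":[-18,5.5,0],"roll":0,"gripper":110}]' 20
python3 - <<'E'
from h import *
p,R,s=tool(); print(R.T@s["force"], R.T@(p-np.array([557.6,27.4,173.7])))
E
```

```text
time_s: 6.25
eef_pos: [536.0, 103.1, 170.9]
ee_rot: [0.564, -0.564, 0.427, -0.426]
force: [-3.5, -0.7, 6.6]
grip_width: 0.699
time_s: 6.75
eef_pos: [531.0, 120.8, 165.2]
ee_rot: [0.564, -0.564, 0.427, -0.426]
force: [-3.5, 0.1, 5.7]
grip_width: 0.698
[-1.02319371 -5.65387968 -3.31610156] [-97.14854834   8.57004787  -0.10291368]
```

```bash
python3 -m crank '[{"dp":[-2,0.5,0],"roll":0,"gripper":110},{"dp":[-4,1.5,0],"roll":0,"gripper":110},{"dp":[-6,2,0],"roll":0,"gripper":110},{"dp":[-8,3,0],"roll":0,"gripper":110},{"dp":[-8,3,0],"roll":0,"gripper":110}]' 20
python3 -m crank '[{"dp":[-2,1,0],"roll":0,"gripper":110},{"dp":[-4,2,0],"roll":0,"gripper":110},{"dp":[-5,2.5,0],"roll":0,"gripper":110},{"dp":[-5,2.5,0],"roll":0,"gripper":110}]' 20
python3 - <<'E'
from h import *
p,R,s=tool(); print(R.T@s["force"], R.T@(p-np.array([557.6,27.4,173.7])))
w=eyes.capture("wrist"); S=eyes.capture("scene")
a=cv2.resize(S["color"][190:350,170:410],(600,400)); 
cv2.imwrite("pics/c4.png",cv2.cvtColor(a,cv2.COLOR_RGB2BGR))
E
```

```text
time_s: 7.17
eef_pos: [528.9, 128.2, 162.2]
ee_rot: [0.564, -0.564, 0.427, -0.426]
force: [-3.6, 0.8, 4.9]
grip_width: 0.7
time_s: 7.5
eef_pos: [527.6, 133.1, 159.9]
ee_rot: [0.564, -0.564, 0.427, -0.426]
force: [-4.1, 0.7, 6.2]
grip_width: 0.695
[-1.80582836 -6.20345578 -3.79414247] [-1.09881896e+02  1.39224064e+01 -8.00602513e-02]
```

View pics/c4.png

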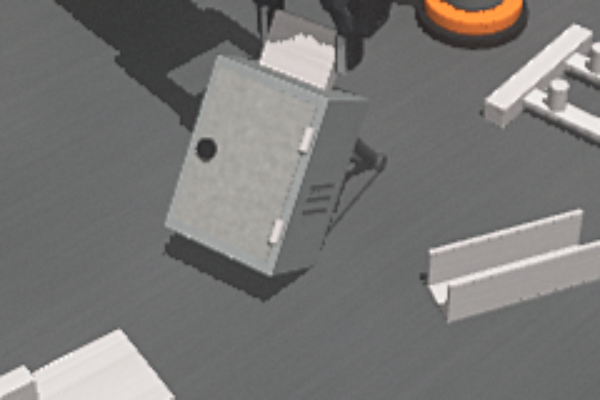

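```bash
python3 -m crank '[{"dp":[-2,1,0],"roll":0,"gripper":110},{"dp":[-3,1.5,0],"roll":0,"gripper":110},{"dp":[-3,1.5,0],"roll":0,"gripper":110}]' 20
python3 - <<'E'
from h import *
p,R,s=tool(); print(R.T@s["force"], R.T@(p-np.array([557.6,27.4,173.7])))
E
python3 -m crank '[{"dp":[-2,1,0],"roll":0,"gripper":110},{"dp":[-3,1.5,0],"roll":0,"gripper":110},{"dp":[-3,1.5,0],"roll":0,"gripper":110}]' 20
python3 - <<'E'
from h import *
p,R,s=tool(); print(R.T@s["force"], R.T@(p-np.array([557.6,27.4,173.7])))
E
```

```text
time_s: 7.85
eef_pos: [526.8, 136.0, 158.4]
ee_rot: [0.564, -0.564, 0.427, -0.426]
force: [-4.3, 1.4, 6.7]
grip_width: 0.701
[-2.50246082 -6.7166435  -3.71299278] [-1.12887612e+02  1.53631195e+01 -3.64059994e-02]
time_s: 8.1
eef_pos: [526.0, 138.9, 156.9]
ee_rot: [0.564, -0.564, 0.427, -0.426]
force: [-4.8, 2.0, 7.5]
grip_width: 0.701
[-3.28955575 -7.49262763 -4.09892046] [-1.15911609e+02  1.68700105e+01 -3.22939345e-02]
```

```bash
python3 -m crank '[{"dp":[-1,-0.5,0],"roll":0,"gripper":110},{"dp":[-2,-1,0],"roll":0,"gripper":110},{"dp":[-2,-1,0],"roll":0,"gripper":110}]' 20
python3 - <<'E'
from h import *
p,R,s=tool(); print(R.T@s["force"], R.T@(p-np.array([557.6,27.4,173.7])))
T=eyes.capture("scene");w=eyes.capture("wrist")
a=np.vstack([cv2.resize(T["color"][190:310,220:340],(300,300)),cv2.resize(w["color"],(400,300))[:,:300]])
cv2.imwrite("pics/c5.png",cv2.cvtColor(a,cv2.COLOR_RGB2BGR))
E
```

```text
time_s: 8.35
eef_pos: [525.6, 140.2, 157.2]
ee_rot: [-0.564, 0.564, -0.427, 0.426]
force: [0.3, -0.6, -3.3]
grip_width: 0.7
[0.69138901 3.27742141 0.13034522] [-1.17232272e+02  1.65542561e+01 -3.67411866e-02]
```

View pics/c5.png

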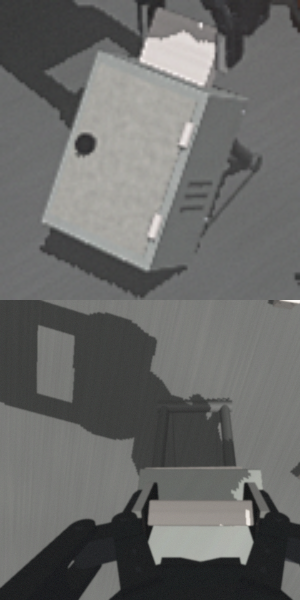

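The case lies against the slope and the forces are small. I'll release and back off upward.

```bash
python3 -m crank '[{"dp":[0,0.5,0],"roll":0,"gripper":60},{"dp":[0,0.5,0],"roll":0,"gripper":40},{"dp":[0,0.5,0],"roll":0,"gripper":0},{"dp":[0,0.5,0],"roll":0,"gripper":0},{"dp":[0,0.5,0],"roll":0,"gripper":0},{"dp":[0,0.5,0],"roll":0,"gripper":0}]' 20
python3 -m crank '[{"dp":[0,-15,0],"roll":0,"gripper":0},{"dp":[0,-40,0],"roll":0,"gripper":0},{"dp":[0,-80,0],"roll":0,"gripper":0},{"dp":[0,-120,0],"roll":0,"gripper":0},{"dp":[30,-150,0],"roll":0,"gripper":0},{"dp":[60,-150,0],"roll":0,"gripper":0},{"dp":[100,-150,0],"roll":0,"gripper":0},{"dp":[140,-150,0],"roll":0,"gripper":0},{"dp":[180,-150,0],"roll":0,"gripper":0},{"dp":[180,-150,0],"roll":0,"gripper":0}]'
python3 - <<'E'
from h import *
np.set_printoptions(precision=3,suppress=True)
p,R,s=tool(); print(p,np.arctan2(R[1,2],R[0,2]),s["force"]); 
P={n:eyes.capture(n) for n in("wrist","scene","top")}
w=P["wrist"]
for k,z in dict(case_lug=155,case_heel=0,plate=0,plate_tip=0,plate_rib=35).items():
    rs=[]
    for n in P:
        r=models.spot_point(P[n],k)
        for x in r[:1]: print(k,n,round(x["confidence"],2),np.array(x["centre"]),atz(P[n],x["centre"],z)); rs.append(ray(P[n],x["centre"]))
    if len(rs)>1: print("   tri",tri(rs))
a=np.hstack([cv2.resize(w["color"],(400,300)),cv2.resize(P["scene"]["color"][190:370,140:380],(400,300))])
cv2.imwrite("pics/c6.png",cv2.cvtColor(a,cv2.COLOR_RGB2BGR)); save(w,"w6.png")
import pickle; pickle.dump(w,open("w6.pkl","wb"))
E
```

```text
time_s: 8.95
eef_pos: [525.7, 140.1, 157.4]
ee_rot: [0.564, -0.564, 0.426, -0.427]
force: [-0.1, 0.3, 0.0]
grip_width: 0.999
time_s: 9.78
eef_pos: [575.6, -39.2, 306.5]
ee_rot: [-0.562, 0.563, -0.428, 0.428]
force: [-1.5, 0.8, 0.2]
grip_width: 1.002
[575.616 -39.16  306.461] 0.270154261359877 [-1.459  0.8    0.196]
case_lug scene 0.91 [294.6 207.7] [531.393 134.402 155.   ]
case_lug top 0.72 [309.5 272. ] [524.621 143.981 155.   ]
   tri [523.76  142.968 146.563]
plate wrist 0.95 [300.7 276.8] [ 581.876 -155.943   -0.   ]
plate scene 0.75 [190.8 355.4] [ 576.554 -154.331    0.   ]
   tri [ 580.831 -154.986    4.33 ]
plate_tip wrist 0.67 [318.7 224.8] [585.815 -80.689   0.   ]
plate_tip scene 0.56 [226.6 336.4] [584.582 -82.424   0.   ]
   tri [585.174 -81.595  -0.277]
plate_rib wrist 0.81 [286.8 318.5] [ 577.255 -200.524   35.   ]
plate_rib scene 0.85 [164.8 352.6] [ 567.847 -194.667   35.   ]
   tri [ 575.95  -196.397   43.668]
```

View pics/c6.png

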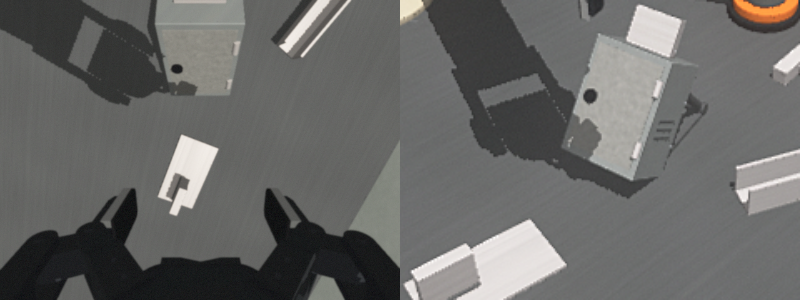

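The case leans on the rest by itself, with its bottom front edge at about (269-381, 153) in the full wrist image. The plate lies at (253-349, 216-339). I'll fit both.

Run:
```python
from h import *
import pickle
np.set_printoptions(precision=3,suppress=True)
w=pickle.load(open("w6.pkl","rb")); g=cv2.cvtColor(w["color"],cv2.COLOR_RGB2GRAY)
roi=np.zeros_like(g); roi[205:350,240:365]=1
m=((g>170)&(roi>0)).astype(np.uint8)
n,l,st,_=cv2.connectedComponentsWithStats(m); i=1+st[1:,4].argmax(); print(st[i])
c=max(cv2.findContours((l==i).astype(np.uint8),0,1)[0],key=cv2.contourArea)
ap=cv2.approxPolyDP(c,3,True)[:,0]
for q in ap: print(q,atz(w,q,6))
G=cv2.GaussianBlur(g,(3,3),0).astype(float)
D=np.abs(np.gradient(G,axis=0))[145:165]
for u in range(262,390,10): print(u,145+D[:,u].argmax(),D[:,u].max().round(), end=" ; ")
pts=np.array([(u,145+D[:,u].argmax()) for u in range(275,376)])
X=np.array([atz(w,q,43)[:2] for q in pts],np.float32); f=cv2.fitLine(X,cv2.DIST_HUBER,0,.01,.01).ravel(); print("\nfront edge",f,np.arctan2(f[1],f[0]))
Dx=np.abs(np.gradient(G,axis=1)); 
for v in (125,135,145,150): print(v,250+Dx[v,250:290].argmax(),360+Dx[v,360:400].argmax())
```

```text
[ 253  216   96  129 5842]
[293 216] [551.843 -76.675   6.   ]
[289 217] [547.394 -79.232   6.   ]
[253 312] [ 532.486 -220.581    6.   ]
[274 321] [ 562.949 -226.436    6.   ]
[265 309] [ 547.082 -211.802    6.   ]
[280 276] [ 555.229 -159.376    6.   ]
[304 288] [ 589.746 -167.653    6.   ]
[299 304] [ 589.282 -192.26     6.   ]
[287 301] [ 572.728 -192.217    6.   ]
[271 339] [ 565.431 -255.174    6.   ]
[280 344] [ 579.332 -259.671    6.   ]
[290 328] [ 586.576 -231.184    6.   ]
[307 332] [ 610.642 -231.029    6.   ]
[348 240] [626.288 -88.338   6.   ]
262 149 14.0 ; 272 148 6.0 ; 282 145 9.0 ; 292 152 10.0 ; 302 152 9.0 ; 312 147 8.0 ; 322 152 10.0 ; 332 152 10.0 ; 342 152 9.0 ; 352 152 9.0 ; 362 152 8.0 ; 372 145 1.0 ; 382 151 1.0 ; 
front edge [  0.963   0.271 570.227  11.147] 0.27415636
125 267 373
135 285 370
145 271 369
150 279 368
```

```bash
python3 -m crank '[{"dp":[40,40,-10],"roll":0.1,"gripper":0},{"dp":[80,60,-20],"roll":0.2,"gripper":0},{"dp":[120,90,-30],"roll":0.3,"gripper":0},{"dp":[152,120,-42],"roll":0.379,"gripper":80},{"dp":[152,150,-42],"roll":0.379,"gripper":80},{"dp":[152,180,-42],"roll":0.379,"gripper":80},{"dp":[152,180,-42],"roll":0.379,"gripper":80},{"dp":[152,180,-42],"roll":0.379,"gripper":80}]'
python3 - <<'E'
from h import *
np.set_printoptions(precision=3,suppress=True)
p,R,s=tool(); print(p,np.arctan2(R[1,2],R[0,2]),s["grip_width"]); 
w=eyes.capture("wrist"); save(w,"w7.png")
for k,z in dict(plate_tip=0,plate_rib=35,plate=0).items():
    for x in models.spot_point(w,k)[:1]: print(k,x["confidence"],x["centre"],atz(w,x["centre"],z))
E
```

```text
time_s: 11.35
eef_pos: [575.1, -190.6, 126.4]
ee_rot: [0.473, -0.474, 0.527, -0.524]
force: [1.2, 0.3, 2.3]
grip_width: 0.688
[ 575.069 -190.577  126.364] -0.10355676672229386 0.6881821211721452
plate_tip 0.62 [318.8, 73.0] [586.031 -80.972   0.   ]
plate_rib 0.9 [317.5, 258.4] [ 573.617 -194.291   35.   ]
plate 0.83 [322.8, 189.7] [ 580.987 -156.328    0.   ]
```

View pics/w7.png

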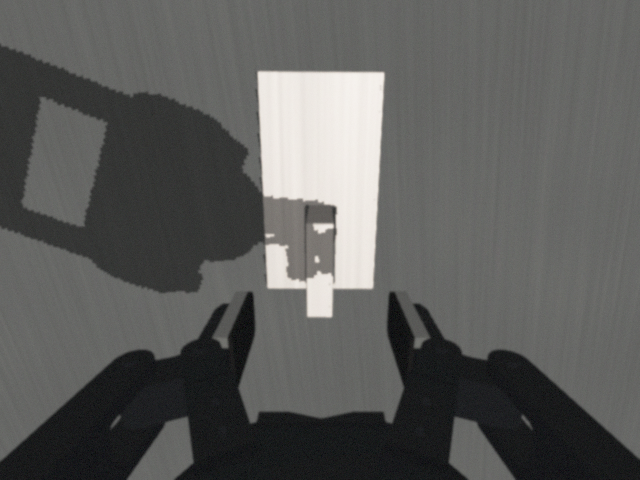

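The plate is seen straight on: tip edge at (258-384, 72), and the rib at 306-334 centred between the jaws. I'll grip the rib.

```bash
python3 -m crank '[{"dp":[5,30,0],"roll":0,"gripper":80},{"dp":[5,60,0],"roll":0,"gripper":80},{"dp":[5,78,0],"roll":0,"gripper":80},{"dp":[5,86,0],"roll":0,"gripper":80},{"dp":[5,86,0],"roll":0,"gripper":80},{"dp":[5,86,0],"roll":0,"gripper":255},{"dp":[5,86,0],"roll":0,"gripper":255},{"dp":[5,86,0],"roll":0,"gripper":255},{"dp":[5,86,0],"roll":0,"gripper":255},{"dp":[5,86,0],"roll":0,"gripper":255}]' 50
python3 -m crank '[{"dp":[0,0,0],"roll":0,"gripper":255},{"dp":[0,0,0],"roll":0,"gripper":255},{"dp":[0,0,0],"roll":0,"gripper":255}]' 50
python3 - <<'E'
from h import *
np.set_printoptions(precision=3,suppress=True)
import cv2
p,R,s=tool(); print(p,np.arctan2(R[1,2],R[0,2]),s["grip_width"],s["force"]); 
w=eyes.capture("wrist"); g=cv2.cvtColor(w["color"],cv2.COLOR_RGB2GRAY); save(w,"w8.png")
for n in ("wrist","scene","top"):
    q=eyes.capture(n)
    for x in models.spot_point(q,"plate_tip")[:1]: 
        X=atz(q,x["centre"],0); print(n,x["confidence"],x["centre"],X,R.T@(X-p))
T=np.array([p+R@np.array([-u,0,v]) for u in(115,) for v in(-40,40)]); T[:,2]=6; print([proj(w,t) for t in T])
m=(g>170).astype(np.uint8); n,l,st,_=cv2.connectedComponentsWithStats(m); i=1+st[1:,4].argmax(); print(st[i])
E
```

```text
time_s: 12.38
eef_pos: [575.6, -196.1, 42.9]
ee_rot: [-0.474, 0.474, -0.524, 0.526]
force: [-2.8, 1.1, 6.2]
grip_width: 0.181
time_s: 12.63
eef_pos: [575.6, -196.1, 42.9]
ee_rot: [-0.474, 0.473, -0.525, 0.526]
force: [-3.0, 0.8, 5.8]
grip_width: 0.177
[ 575.577 -196.079   42.863] -0.10300077139570064 0.17695464518773513 [-2.996  0.779  5.822]
wrist 0.94 [318.0, 28.9] [587.616 -81.084   0.   ] [-115.656   42.775    0.093]
scene 0.74 [228.5, 332.1] [578.725 -73.848  -0.   ] [-121.939   42.757   -9.495]
top 0.83 [409.8, 247.3] [588.517 -83.628   0.   ] [-113.218   42.778    1.25 ]
[[np.float64(216.24639823997433), np.float64(26.58661346275474)], [np.float64(418.7090099435365), np.float64(26.882411450345757)]]
[  220    25   200   321 38457]
```

```bash
python3 -m crank '[{"dp":[-8,0,6],"roll":-0.07,"gripper":255},{"dp":[-16,0,12],"roll":-0.14,"gripper":255},{"dp":[-24,0,18],"roll":-0.2,"gripper":255},{"dp":[-32,0,24],"roll":-0.27,"gripper":255},{"dp":[-40,0,29],"roll":-0.33,"gripper":255},{"dp":[-46,0,29],"roll":-0.378,"gripper":255},{"dp":[-46,0,29],"roll":-0.378,"gripper":255},{"dp":[-46,0,29],"roll":-0.378,"gripper":255}]' 50
python3 - <<'E'
from h import *
np.set_printoptions(precision=3,suppress=True)
p,R,s=tool(); print(p,np.arctan2(R[1,2],R[0,2]),s["force"],"ex,ey",p[0]*.271-p[1]*.963,p[0]*.963+p[1]*.272)
w=eyes.capture("wrist"); save(w,"w9.png"); X=[proj(w,p+R@np.array([-115,37,v])) for v in(-40,0,40)]; print(X)
for k in("plate_tip","case_heel","case"): print(k,[(x["confidence"],x["centre"]) for x in models.spot_point(w,k)[:2]])
E
```

```text
time_s: 13.65
eef_pos: [609.8, -153.0, 42.9]
ee_rot: [0.564, -0.563, 0.426, -0.428]
force: [3.1, 1.9, 6.8]
grip_width: 0.184
[ 609.821 -153.015   42.886] 0.27426731089295625 [3.054 1.948 6.76 ] ex,ey 312.6153519024567 545.6373576839547
[[np.float64(216.28126109209688), np.float64(25.48763200529703)], [np.float64(317.47854874126483), np.float64(25.598366077219623)], [np.float64(418.6293408472541), np.float64(25.709049271880986)]]
plate_tip [(0.83, [317.8, 29.4])]
case_heel []
case []
```

View pics/w9.png

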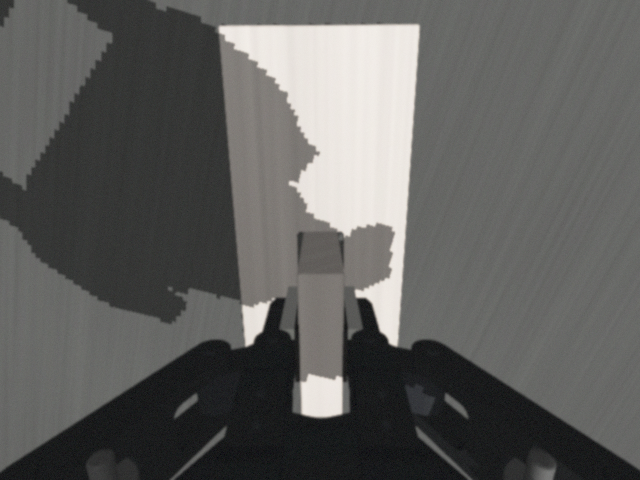

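The plate is straight in the grip (tip edge 219-420 against 216-419 predicted). Now I'll slide it in, with a small sideways correction.

```bash
python3 -m crank '[{"dp":[-8,0,-1],"roll":0,"gripper":255},{"dp":[-16,0,-1.5],"roll":0,"gripper":255},{"dp":[-24,0,-1.5],"roll":0,"gripper":255},{"dp":[-32,0,-1.5],"roll":0,"gripper":255},{"dp":[-40,0,-1.5],"roll":0,"gripper":255},{"dp":[-48,0,-1.5],"roll":0,"gripper":255},{"dp":[-56,0,-1.5],"roll":0,"gripper":255},{"dp":[-64,0,-1.5],"roll":0,"gripper":255},{"dp":[-72,0,-1.5],"roll":0,"gripper":255},{"dp":[-72,0,-1.5],"roll":0,"gripper":255}]' 50
python3 - <<'E'
from h import *
np.set_printoptions(precision=3,suppress=True)
p,R,s=tool(); print(p,R.T@s["force"],"ex,ey",p[0]*.271-p[1]*.963,p[0]*.963+p[1]*.272)
S=eyes.capture("scene");w=eyes.capture("wrist")
a=np.hstack([cv2.resize(w["color"],(400,300)),cv2.resize(S["color"][200:350,200:400],(400,300))])
cv2.imwrite("pics/c10.png",cv2.cvtColor(a,cv2.COLOR_RGB2BGR))
E
```

```text
time_s: 14.68
eef_pos: [588.3, -84.0, 42.9]
ee_rot: [0.564, -0.563, 0.426, -0.428]
force: [0.2, 1.8, 8.0]
grip_width: 0.185
[588.325 -84.022  42.904] [-1.693 -7.996  0.664] ex,ey 240.34948796899948 543.7027284968171
```

View pics/c10.png

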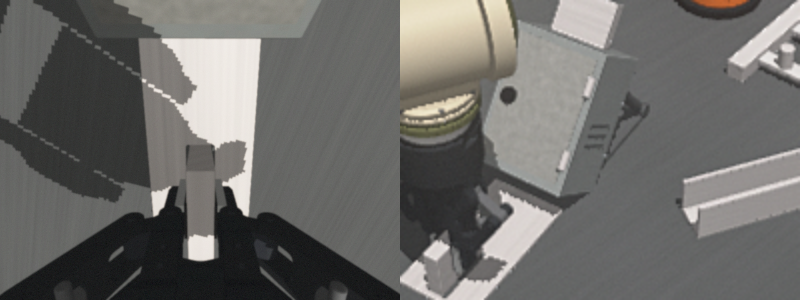

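The plate is entering centred (case edge 95-302 against plate 138-261 in the crop, both with their middle near 199). I'll refine the front edge's depth from this same view.

Run:
```python
from h import *
np.set_printoptions(precision=2,suppress=True)
w=eyes.capture("wrist");g=cv2.GaussianBlur(cv2.cvtColor(w["color"],cv2.COLOR_RGB2GRAY),(3,3),0).astype(float)
D=np.gradient(g,axis=0)[45:80]
for u in (350,400,450,470):
    v=45+np.abs(D[:,u]).argmax()
    for z in(40,43,46):
        X=atz(w,(u,v),z); print(u,v,z,"ex,ey",X[0]*.271-X[1]*.963,X[0]*.963+X[1]*.272)
```

```text
350 61 40 ex,ey 143.36097589378372 554.4473041040001
350 61 43 ex,ey 143.83139844103383 554.2131113054627
350 61 46 ex,ey 144.30182098828394 553.9789185069254
400 61 40 ex,ey 143.35190765017558 570.3782326056169
400 61 43 ex,ey 143.82255035105848 569.7572778347668
400 61 46 ex,ey 144.2931930519414 569.1363230639168
450 60 40 ex,ey 143.05466473983722 586.2871988228528
450 60 43 ex,ey 143.53252373412366 585.2800152674714
450 60 46 ex,ey 144.0103827284101 584.2728317120902
470 60 40 ex,ey 143.05100024603408 592.6613855732268
470 60 43 ex,ey 143.5289482048056 591.4994531568979
470 60 46 ex,ey 144.0068961635771 590.3375207405691
```

```bash
python3 -m crank '[{"dp":[-6,0,0],"roll":0,"gripper":255},{"dp":[-12,0,0],"roll":0,"gripper":255},{"dp":[-17,0,0],"roll":0,"gripper":255},{"dp":[-21,0,0],"roll":0,"gripper":255},{"dp":[-25,0,0],"roll":0,"gripper":255},{"dp":[-27,0,0],"roll":0,"gripper":255},{"dp":[-27,0,0],"roll":0,"gripper":255}]' 50
python3 - <<'E'
from h import *
np.set_printoptions(precision=3,suppress=True)
p,R,s=tool(); print(p,R.T@s["force"],"ex,ey",p[0]*.271-p[1]*.963,p[0]*.963+p[1]*.272)
E
python3 -m crank '[{"dp":[0,0,0],"roll":0,"gripper":150},{"dp":[0,0,0],"roll":0,"gripper":100},{"dp":[0,0,0],"roll":0,"gripper":80},{"dp":[0,0,0],"roll":0,"gripper":80},{"dp":[0,-30,0],"roll":0,"gripper":80},{"dp":[0,-60,0],"roll":0,"gripper":80},{"dp":[30,-100,0],"roll":0,"gripper":0},{"dp":[60,-140,0],"roll":0,"gripper":0},{"dp":[60,-180,0],"roll":0,"gripper":0},{"dp":[60,-220,0],"roll":0,"gripper":0}]'
python3 - <<'E'
from h import *
np.set_printoptions(precision=3,suppress=True)
p,R,s=tool(); print(p,R.T@s["force"])
w=eyes.capture("wrist");S=eyes.capture("scene");T=eyes.capture("top")
a=np.hstack([cv2.resize(w["color"],(400,300)),cv2.resize(S["color"][200:350,200:400],(400,300))])
cv2.imwrite("pics/c11.png",cv2.cvtColor(a,cv2.COLOR_RGB2BGR))
rs=[]
for n,q in(("w",w),("S",S),("T",T)):
    for x in models.spot_point(q,"case_lug")[:1]: print(n,x["confidence"],x["centre"],atz(q,x["centre"],156)); rs.append(ray(q,x["centre"]))
if len(rs)>1: print(tri(rs))
m=(cv2.cvtColor(w["color"],cv2.COLOR_RGB2GRAY)>170).astype(np.uint8);n,l,st,_=cv2.connectedComponentsWithStats(m);print(st[1:][st[1:,4]>300])
E
```

```text
time_s: 15.42
eef_pos: [581.4, -59.1, 42.9]
ee_rot: [0.564, -0.563, 0.426, -0.428]
force: [1.2, -2.7, 6.2]
grip_width: 0.18
[581.373 -59.064  42.91 ] [ 2.979 -6.197  0.474] ex,ey 214.430569713262 543.796883765608
time_s: 16.25
eef_pos: [596.2, -117.0, 251.8]
ee_rot: [-0.563, 0.564, -0.428, 0.427]
force: [0.9, -0.5, 0.7]
grip_width: 1.0
[ 596.247 -117.011  251.781] [ 0.714 -0.713  0.696]
S 0.9 [293.5, 206.1] [527.155 135.374 156.   ]
T 0.6 [313.0, 271.8] [525.203 136.866 156.   ]
[525.264 136.924 154.194]
[[ 280   60   85  121 7178]
 [ 284  162   31   17  368]]
```

View pics/c11.png

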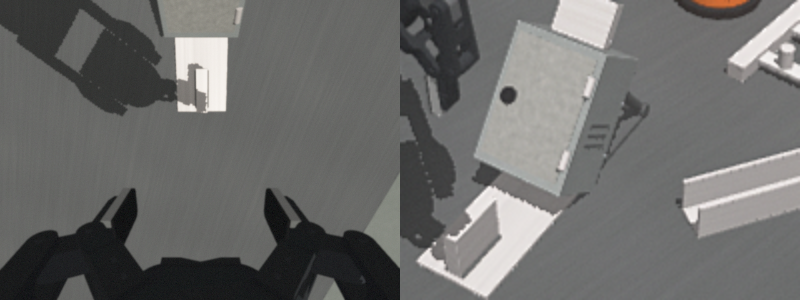

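The plate is well under and centred, and the case still leans on the rest undisturbed. I'll return to the lug.

```bash
python3 -m crank '[{"dp":[-40,-8,0],"roll":0,"gripper":0},{"dp":[-80,-8,1],"roll":0,"gripper":0},{"dp":[-120,-8,1],"roll":0,"gripper":0},{"dp":[-160,-8,1],"roll":0,"gripper":0},{"dp":[-200,-8,1],"roll":0,"gripper":0},{"dp":[-240,-8,2],"roll":0,"gripper":0},{"dp":[-267,-8,2],"roll":0,"gripper":0},{"dp":[-267,-8,2],"roll":0,"gripper":0},{"dp":[-267,-8,2],"roll":0,"gripper":0}]'
python3 - <<'E'
from h import *
np.set_printoptions(precision=3,suppress=True)
p,R,s=tool(); print(p,R.T@(np.array([525.7,140.1,157.4])-p),np.arctan2(R[1,2],R[0,2]))
w=eyes.capture("wrist")
for x in models.spot_point(w,"case_lug")[:1]:
    X=atz(w,x["centre"],154.4); print(x,X,R.T@(X-p))
E
```

```text
time_s: 17.3
eef_pos: [525.2, 143.3, 257.3]
ee_rot: [-0.564, 0.565, -0.427, 0.425]
force: [0.0, 0.8, -0.3]
grip_width: 1.004
[525.182 143.289 257.26 ] [ 3.25  99.859 -0.134] 0.27767089706547593
{'centre': [320.3, 257.7], 'confidence': 0.71} [528.341 135.432 154.4  ] [  8.465 102.854   1.133]
```

```bash
python3 -m crank '[{"dp":[4,20,0],"roll":0,"gripper":0},{"dp":[4,45,0],"roll":0,"gripper":0},{"dp":[4,70,0],"roll":0,"gripper":0},{"dp":[4,90,0],"roll":0,"gripper":0},{"dp":[4,99,0],"roll":0,"gripper":0},{"dp":[4,99,0],"roll":0,"gripper":0},{"dp":[4,99,0],"roll":0,"gripper":0}]'
python3 -m crank '[{"dp":[0,0,0],"roll":0,"gripper":110},{"dp":[0,0,0],"roll":0,"gripper":110},{"dp":[0,0,0],"roll":0,"gripper":110},{"dp":[0,0,0],"roll":0,"gripper":110},{"dp":[0,0,0],"roll":0,"gripper":110},{"dp":[0,0,0],"roll":0,"gripper":110},{"dp":[0,0,0],"roll":0,"gripper":110}]' 20
python3 - <<'E'
from h import *
np.set_printoptions(precision=1,suppress=True)
p,R,s=tool(); print(p,R.T@s["force"],s["grip_width"])
# path of grip point: heel H ground until underside meets tip, then pivot about tip
d=15.;a0=37.5
x0=p[0]*.271-p[1]*.963; z0=p[2]-3; hx=84.3
from scipy.optimize import fsolve
print("ex",x0)
# grip point in case frame (about heel) assuming theta0 = .66
for th0 in(.64,.66,.68):
    v=np.array([x0-hx,z0]); c,sn=np.cos(th0),np.sin(th0)
    print(th0,"case x,z of grip from heel",c*v[0]+sn*v[1],-sn*v[0]+c*v[1])
E
```

```text
time_s: 17.98
eef_pos: [527.5, 137.6, 160.0]
ee_rot: [0.564, -0.564, 0.427, -0.427]
force: [-0.5, 0.3, 0.8]
grip_width: 1.001
time_s: 18.57
eef_pos: [527.5, 138.2, 160.6]
ee_rot: [0.564, -0.564, 0.426, -0.427]
force: [-2.1, -1.4, 7.1]
grip_width: 0.696
[527.5 138.2 160.6] [ 0.8 -7.1 -2.4] 0.6955307494135325
ex 9.87500228640036
0.64 case x,z of grip from heel 34.44637494573823 170.88926315185842
0.66 case x,z of grip from heel 37.85704331563181 170.1662048671412
0.68 case x,z of grip from heel 41.25256937295302 169.37508236932962
```

```bash
python3 -m crank '[{"dp":[3,-1.2,0],"roll":0,"gripper":110},{"dp":[7,-2.9,0],"roll":0,"gripper":110},{"dp":[11,-4.6,0],"roll":0,"gripper":110},{"dp":[15,-6,0],"roll":0,"gripper":110},{"dp":[19,-7.5,0],"roll":0,"gripper":110},{"dp":[23,-8.8,0],"roll":0,"gripper":110},{"dp":[27,-10,0],"roll":0,"gripper":110},{"dp":[31,-11,0],"roll":0,"gripper":110},{"dp":[34.5,-11.8,0],"roll":0,"gripper":110},{"dp":[34.5,-11.8,0],"roll":0,"gripper":110}]' 20
python3 - <<'E'
from h import *
np.set_printoptions(precision=2,suppress=True)
p,R,s=tool(); print(R.T@s["force"],R.T@(p-np.array([527.5,138.2,160.6])))
E
```

```text
time_s: 19.4
eef_pos: [536.5, 104.3, 171.8]
ee_rot: [-0.564, 0.564, -0.427, 0.427]
force: [-5.4, 1.7, 7.0]
grip_width: 0.698
[-3.12 -6.97 -4.69] [ 35.05 -11.17  -0.56]
```

```bash
python3 -m crank '[{"dp":[3,-0.7,0],"roll":0,"gripper":110},{"dp":[6,-1.3,0],"roll":0,"gripper":110},{"dp":[9,-1.9,0],"roll":0,"gripper":110},{"dp":[12,-2.4,0],"roll":0,"gripper":110},{"dp":[15,-3,0],"roll":0,"gripper":110},{"dp":[18,-3.6,0],"roll":0,"gripper":110},{"dp":[21,-4.2,0],"roll":0,"gripper":110},{"dp":[25,-5,0],"roll":0,"gripper":110},{"dp":[25,-5,0],"roll":0,"gripper":110}]' 20
python3 - <<'E'
from h import *
np.set_printoptions(precision=2,suppress=True)
p,R,s=tool(); print(R.T@s["force"],R.T@(p-np.array([527.5,138.2,160.6])))
E
```

```text
time_s: 20.15
eef_pos: [543.3, 80.2, 176.8]
ee_rot: [-0.564, 0.564, -0.427, 0.427]
force: [-3.9, 0.8, 5.6]
grip_width: 0.699
[-1.81 -5.58 -3.51] [ 60.12 -16.14  -0.5 ]
```

```bash
python3 -m crank '[{"dp":[4,-0.5,0],"roll":0,"gripper":110},{"dp":[8,-0.9,0],"roll":0,"gripper":110},{"dp":[12,-1.2,0],"roll":0,"gripper":110},{"dp":[16,-1.5,0],"roll":0,"gripper":110},{"dp":[20,-1.7,0],"roll":0,"gripper":110},{"dp":[24,-1.8,0],"roll":0,"gripper":110},{"dp":[28,-1.8,0],"roll":0,"gripper":110},{"dp":[32,-1.8,0],"roll":0,"gripper":110},{"dp":[35,-1.7,0],"roll":0,"gripper":110},{"dp":[35,-1.7,0],"roll":0,"gripper":110}]' 20
python3 - <<'E'
from h import *
np.set_printoptions(precision=2,suppress=True)
p,R,s=tool(); print(R.T@s["force"],R.T@(p-np.array([527.5,138.2,160.6])))
w=eyes.capture("wrist");save(w,"w12.png")
E
```

```text
time_s: 20.98
eef_pos: [552.9, 46.2, 178.5]
ee_rot: [-0.563, 0.564, -0.427, 0.427]
force: [-3.6, -0.6, 7.0]
grip_width: 0.698
[-0.35 -7.   -3.64] [ 95.46 -17.85  -0.52]
```

```bash
cat > fit.py <<'E'
from h import *
from scipy.optimize import minimize
def run():
    p,R,s=tool(); ex=np.array([.271,-.963,0]);ey=np.array([.963,.272,0]);ez=np.array([0,0,1.])
    E=[]
    for n in("scene","top"):
        w=eyes.capture(n); g=cv2.GaussianBlur(cv2.cvtColor(w["color"],cv2.COLOR_RGB2GRAY),(0,0),1.2).astype(np.float32)
        E.append((w,np.hypot(cv2.Sobel(g,5,1,0),cv2.Sobel(g,5,0,1))))
    edges=[((37.5,a,0),(37.5,a,140)) for a in(-50,50)]+[((37.5,-50,0),(37.5,50,0)),((37.5,-50,140),(37.5,50,140)),((37.5,50,140),(-37.5,50,140)),((-37.5,50,0),(-37.5,50,140)),((37.5,50,0),(-37.5,50,0)),((-37.5,-50,140),(37.5,-50,140))]
    P=np.array([np.linspace(a,b,40) for a,b in edges]).reshape(-1,3)
    def score(v):
        th,x,y,z=v; c,sn=np.cos(th),np.sin(th)
        X=(x+P[:,0]*c-P[:,2]*sn)[:,None]*ex+(y+P[:,1])[:,None]*ey+(z+P[:,0]*sn+P[:,2]*c)[:,None]*ez
        t=0
        for w,G in E:
            q=X@np.array(w["R"]).T+np.array(w["t"]).ravel(); u=(w["fx"]*q[:,0]/q[:,2]+w["cx"]).astype(np.float32);vv=(w["fy"]*q[:,1]/q[:,2]+w["cy"]).astype(np.float32)
            t+=cv2.remap(G,u[None],vv[None],1).mean()
        return -t
    best=min((score((th,x,y,z)),th,x,y,z) for th in np.arange(-.1,.2,.02) for x in np.arange(108,134,2) for y in(540,543,546) for z in(0,3,6))
    r=minimize(score,best[1:],method="Nelder-Mead",options=dict(initial_simplex=np.array(best[1:])+np.vstack([np.zeros(4),np.diag([.02,2,2,2])])))
    print("fit th,x,y,z",r.x.round(3),r.fun); 
    for th in(-.03,0,.03,.06,.1): print(th,minimize(lambda v:score((th,*v)),r.x[1:],method="Nelder-Mead").fun.round(1),end="; ")
run()
E
python3 -m crank '[{"dp":[2,0,0],"roll":0,"gripper":110},{"dp":[4,0,0],"roll":0,"gripper":110},{"dp":[6,0.2,0],"roll":0,"gripper":110},{"dp":[8,0.4,0],"roll":0,"gripper":110},{"dp":[9,0.5,0],"roll":0,"gripper":110},{"dp":[9,0.5,0],"roll":0,"gripper":110}]' 20
python3 - <<'E'
from h import *
np.set_printoptions(precision=2,suppress=True)
p,R,s=tool(); print(R.T@s["force"],R.T@(p-np.array([527.5,138.2,160.6])))
import fit
E
```

```text
time_s: 21.53
eef_pos: [555.2, 37.8, 177.9]
ee_rot: [-0.563, 0.564, -0.427, 0.427]
force: [-3.9, -1.8, 6.2]
grip_width: 0.696
[ 0.67 -6.22 -4.27] [104.16 -17.26  -0.55]
fit th,x,y,z [  0.06 126.43 550.65  15.26] -191.34425354003906
-0.03 -166.3; 0 -175.3; 0.03 -184.1; 0.06 -191.4; 0.1 -175.3;
```

```bash
python3 -m crank '[{"dp":[1.5,0.2,0],"roll":0,"gripper":110},{"dp":[3,0.4,0],"roll":0,"gripper":110},{"dp":[4.5,0.6,0],"roll":0,"gripper":110},{"dp":[6,0.8,0],"roll":0,"gripper":110},{"dp":[6,0.8,0],"roll":0,"gripper":110}]' 20
python3 - <<'E'
from h import *
np.set_printoptions(precision=2,suppress=True)
p,R,s=tool(); print(R.T@s["force"],R.T@(p-np.array([527.5,138.2,160.6])))
import fit
E
```

```text
time_s: 22.05
eef_pos: [556.9, 31.9, 177.3]
ee_rot: [-0.563, 0.564, -0.427, 0.427]
force: [-4.3, -2.1, 6.7]
grip_width: 0.698
[ 0.84 -6.66 -4.68] [110.31 -16.54  -0.55]
fit th,x,y,z [  0.04 121.61 544.95   7.02] -165.9566192626953
-0.03 -169.1; 0 -178.8; 0.03 -165.6; 0.06 -161.5; 0.1 -173.2;
```

```bash
python3 -m crank '[{"dp":[0.8,0.5,0],"roll":0,"gripper":110},{"dp":[1.5,1,0],"roll":0,"gripper":110},{"dp":[1.5,1,0],"roll":0,"gripper":110},{"dp":[1.5,1,0],"roll":0,"gripper":110}]' 20
python3 - <<'E'
from h import *
np.set_printoptions(precision=2,suppress=True)
p,R,s=tool(); print(R.T@s["force"],R.T@(p-np.array([527.5,138.2,160.6])))
w=eyes.capture("wrist");S=eyes.capture("scene")
a=np.hstack([cv2.resize(w["color"],(400,300)),cv2.resize(S["color"][215:335,200:300],(360,300)[:2])])
cv2.imwrite("pics/c13.png",cv2.cvtColor(a,cv2.COLOR_RGB2BGR)); import fit
E
```

```text
time_s: 22.48
eef_pos: [557.4, 30.4, 177.0]
ee_rot: [-0.564, 0.564, -0.426, 0.427]
force: [-5.6, -1.7, 12.0]
grip_width: 0.695
[  0.15 -12.03  -5.85] [111.91 -16.2   -0.49]
fit th,x,y,z [  0.03 123.09 545.93   8.64] -165.99398803710938
-0.03 -167.6; 0 -160.5; 0.03 -166.0; 0.06 -156.1; 0.1 -159.2;
```

View pics/c13.png

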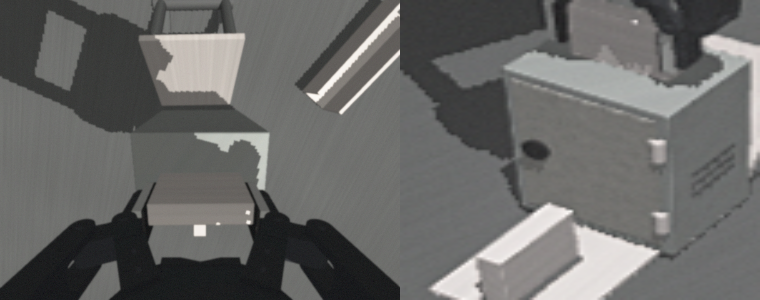

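The case looks level on the plate (plate emerges centred under the door, lug level in the jaws). I'll check the lean numerically before letting go.

Run:
```python
from h import *
w=eyes.capture("wrist");g=cv2.GaussianBlur(cv2.cvtColor(w["color"],cv2.COLOR_RGB2GRAY),(3,3),0).astype(float)
D=np.gradient(g,axis=0)
def ed(us,v0,v1,z):
    r=[]
    for u in us:
        v=v0+np.abs(D[v0:v1,u]).argmax(); X=atz(w,(u,v),z); r.append((v,round(X[0]*.271-X[1]*.963,1)))
    return r
print("rear top",ed(range(230,420,30),200,225,146))
print("lug rear",ed(range(250,390,25),262,300,191))
print("lug front",ed(range(250,390,25),305,345,191))
for k in("rest",): pass
```

```text
rear top [(np.int64(212), np.float64(81.1)), (np.int64(212), np.float64(81.0)), (np.int64(212), np.float64(81.0)), (np.int64(212), np.float64(81.0)), (np.int64(212), np.float64(81.0)), (np.int64(212), np.float64(81.0)), (np.int64(211), np.float64(80.5))]
lug rear [(np.int64(294), np.float64(98.3)), (np.int64(276), np.float64(91.7)), (np.int64(276), np.float64(91.7)), (np.int64(275), np.float64(91.4)), (np.int64(287), np.float64(95.7)), (np.int64(292), np.float64(97.5))]
lug front [(np.int64(326), np.float64(110.6)), (np.int64(326), np.float64(110.6)), (np.int64(326), np.float64(110.6)), (np.int64(326), np.float64(110.6)), (np.int64(325), np.float64(110.2)), (np.int64(325), np.float64(110.2))]
```

```bash
python3 -m crank '[{"dp":[0.8,0,0],"roll":0,"gripper":110},{"dp":[1.5,0,0],"roll":0,"gripper":110},{"dp":[1.5,0,0],"roll":0,"gripper":110},{"dp":[1.5,0,0],"roll":0,"gripper":110}]' 20
python3 - <<'E'
from h import *
w=eyes.capture("wrist");g=cv2.GaussianBlur(cv2.cvtColor(w["color"],cv2.COLOR_RGB2GRAY),(3,3),0).astype(float)
D=np.gradient(g,axis=0)
p,R,s=tool(); print(R.T@s["force"])
for v0,v1,z in((200,230,146),(305,345,191)):
    r=[]
    for u in range(250,390,5):
        k=np.abs(D[v0:v1,u]); i=k.argmax(); i=min(max(i,1),len(k)-2); a,b,c=k[i-1:i+2]; v=v0+i+.5*(a-c)/(a-2*b+c+1e-9)
        X=atz(w,(u,v),z); r.append(X[0]*.271-X[1]*.963)
    print(z,np.median(r))
E
```

```text
time_s: 23.07
eef_pos: [557.8, 29.0, 176.8]
ee_rot: [-0.564, 0.564, -0.426, 0.427]
force: [-6.4, -2.0, 10.5]
grip_width: 0.697
[  1.22584674 -10.86836358  -5.66779271]
146 82.1225945834139
191 111.83224757878956
```

Both edges moved together, so it stands flat. Release and retreat.

```bash
python3 -m crank '[{"dp":[0,0,0],"roll":0,"gripper":60},{"dp":[0,0,0],"roll":0,"gripper":40},{"dp":[0,0,0],"roll":0,"gripper":0},{"dp":[0,0,0],"roll":0,"gripper":0},{"dp":[0,0,0],"roll":0,"gripper":0},{"dp":[0,0,0],"roll":0,"gripper":0}]' 20
python3 -m crank '[{"dp":[0,-15,0],"roll":0,"gripper":0},{"dp":[0,-40,0],"roll":0,"gripper":0},{"dp":[0,-80,0],"roll":0,"gripper":0},{"dp":[0,-120,0],"roll":0,"gripper":0},{"dp":[-30,-150,-30],"roll":0,"gripper":0},{"dp":[-47,-158,-25],"roll":0,"gripper":0},{"dp":[-47,-158,-25],"roll":0,"gripper":0},{"dp":[-47,-158,-25],"roll":0,"gripper":0}]'
python3 - <<'E'
from h import *
np.set_printoptions(precision=2,suppress=True)
p,R,s=tool(); print(p,s["force"])
P={n:eyes.capture(n) for n in("wrist","scene","top")}
for k,z in dict(case=6,case_lug=174,plate=0,plate_rib=35,sander=0,bracket=0,offcut=0).items():
    rs=[]
    for n in P:
        for x in models.spot_point(P[n],k)[:1]:
            X=atz(P[n],x["centre"],z); print(k,n,round(x["confidence"],2),X,"ex,ey",X[0]*.271-X[1]*.963,X[0]*.963+X[1]*.272); 
w=P["wrist"]; save(w,"w14.png"); save(P["scene"],"s14.png")
g=cv2.GaussianBlur(cv2.cvtColor(w["color"],cv2.COLOR_RGB2GRAY),(3,3),0).astype(float);D=np.gradient(g,axis=0)
for u in(300,330,360,380): 
    k=np.abs(D[:,u]); i=[v for v in range(200,420) if k[v]>8 and k[v]>=k[v-1] and k[v]>k[v+1]]
    print(u,[(v,round(k[v])) for v in i])
import fit
E
```

```text
time_s: 23.62
eef_pos: [557.7, 29.9, 175.6]
ee_rot: [-0.564, 0.564, -0.427, 0.427]
force: [0.3, -0.4, 0.3]
grip_width: 1.003
time_s: 24.28
eef_pos: [520.8, 68.9, 334.4]
ee_rot: [0.564, -0.564, 0.426, -0.427]
force: [-0.2, -0.3, -0.6]
grip_width: 0.999
[520.77  68.91 334.35] [-0.22 -0.27 -0.59]
case wrist 0.84 [556.89  31.23   6.  ] ex,ey 120.83917159549699 544.7836179072522
case scene 0.83 [546.28  36.52   6.  ] ex,ey 112.86938813161845 536.0046674342703
case_lug wrist 0.58 [556.05  30.81 174.  ] ex,ey 121.0158564568731 543.8538053142184
case_lug scene 0.85 [561.05  28.82 174.  ] ex,ey 124.29463064106395 548.1259328920556
plate scene 0.67 [571.69 -18.9    0.  ] ex,ey 173.12862683456308 545.3963616278297
plate top 0.81 [568.37 -15.98   0.  ] ex,ey 169.41907399151796 542.9956261691445
plate_rib wrist 0.63 [583.6  -61.98  35.  ] ex,ey 217.84543819834903 545.144655174489
plate_rib scene 0.8 [575.73 -61.3   35.  ] ex,ey 215.05654810872383 537.750452518583
plate_rib top 0.68 [587.77 -60.65  35.  ] ex,ey 217.69410950937615 549.5209908441482
sander wrist 0.62 [540.    69.41   0.  ] ex,ey 79.
[... 360 characters left out ...]
77714876
offcut wrist 0.93 [716.3  179.15   0.  ] ex,ey 21.598056891619507 738.5235144523735
offcut scene 0.94 [718.62 175.69   0.  ] ex,ey 25.557826839179626 739.8185797390535
offcut top 0.96 [716.66 179.44   0.  ] ex,ey 21.412711781260896 738.9539217849084
300 [(225, 28), (248, 16), (252, 12), (261, 12), (299, 18), (414, 21)]
330 [(225, 28), (248, 26), (276, 40), (291, 18), (299, 26), (305, 30), (309, 28), (416, 21)]
360 [(225, 31), (248, 22), (276, 42), (291, 17), (298, 14), (309, 37), (411, 22)]
380 [(225, 31), (265, 12), (276, 42), (291, 18), (298, 22), (411, 22)]
fit th,x,y,z [ -0.   121.69 544.67   7.5 ] -203.26560974121094
-0.03 -195.3; 0 -203.3; 0.03 -195.8; 0.06 -186.2; 0.1 -170.0;
```

```bash
python3 -c "
from rig import ctrl
print(ctrl.finish_job())"
```

```text
the job is handed in; nothing more can be done
None
```

The enclosure now stands level on the carrying plate, and I handed the job in at about 24.5 s of the 72 s allowed. I tipped it back on its rear bottom edge onto the rest, let go, slid the plate in and released it. Then I brought the enclosure forward slowly with the lug held lightly, and released it.

Last checks, taken after letting go:
- **Level:** a fit of the enclosure's edges in the scene and top cameras gave a lean of 0.00 rad. It put the underside about 7.5 mm up, where 6 mm is expected on the plate.
- **Plate position:** the tip is about 20 mm past the middle of the enclosure's depth. It was centred and straight to within about 2 mm when I let go of it; later readings of it scattered by several mm.
- **Forces:** I saw none over about 15 N at the wrist, and about zero after release.
- **Bystanders:** the bracket and offcut read where they were at the start, within a few mm. The sander read within about 8 mm in one camera, which is probably network noise. A wrong "sander" reading from the wrist camera, placed at the enclosure, I ignored.

Three things were less certain:
- **Final picture:** I could not view it because the 12-picture limit was reached, so the final state rests on measurements alone.
- **Earlier lean fits:** with the gripper in the way, these scattered between 0 and 0.06 rad.
- **Heel slip:** the rear edge probably slid about 3 mm back towards the rest during tipping.

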